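Refit the burner cap, then push, turn and hold the gas knob

ROBOT

A 7-joint arm with a two-finger parallel gripper is mounted at the origin on the work surface. World frame = base frame: x ahead of the robot, y to its left, z up, the work surface at z = 0. Lengths are in m, angles in rad, forces in N, time in s.
With the tool pointing down it reaches from about 0.4 to 0.85 m from the base axis. Payload 4.4 kg.
Tool frame: the origin (TCP) lies at the very end of the fingers, on their centre line; the grasp point (between the pads) lies 19 mm behind it (grip_point_offset is the distance from the TCP to the grasp point, in m); z points along the fingers, x is the direction in which the jaws open and shut, and the axes are right-handed (so a half turn about z gives the same grasp; the last joint's range is limited). The gripper opens to 94 mm and grips with 3 to 60 N. Pads are 16 mm wide; open, the fingers measure 119 mm over their backs; the gripper's body (75 mm by 177 mm) begins 78 mm behind the grasp point.
Start: joints at [1.084, 0.628, 0.038, 1.517, -0.027, 0.996, -0.02], TCP at [0.266, -0.593, 0.205] pointing down, gripper open.
Joint ranges: [-3.06, 3.06], [-0.37, 2.12], [-1.25, 1.32], [0.18, 2.47], [-1.1, 4.24], [0.23, 1.98], [-2.94, 2.94]. Speed limits (rad/s): [2.57, 2.57, 3.14, 3.14, 3.14, 3.14, 3.14].

INTERFACE

Orientations are given as a 3x3 rotation matrix whose columns are the frame's x, y, z axes.
In Python, from station import * gives the robot as it stands.
- The arm moves only by the tool arm_command, never from a script. Its argument "series" is text: rows parted by semicolons, each of 4 numbers parted by spaces: the shift along the world's x, y, z in cm, then the turn about the world's z in rad. In form: tx ty tz spin; .... A call has 1 to 20 rows; each row shifts and turns the pose as measured when the row begins; what a row does not reach is not made up. A row lasts 1/12 s, in which the tool goes at most 41.7 mm and 7.16 degrees, less where a joint would pass 70% of its speed; a pose out of reach is approached as far as the arm can. A call is refused whole if a number of a shift passes 4.17 or a number of a turn 0.125, either way. A call with a gripper value outside its range is refused whole. "fingers" is the finger opening in cm, from 0 to 9.4, set as the call begins (left out, the last holds). The fingers move at their own pace and stop on an object; "grip_force" is the grip in N (left out, the last holds). Time passes only in rows, so rows that do not move let the fingers close. It gives the time, the measured TCP pose, the force and the opening at its end, in the units of the state.
- observe(): the state, without advancing time (a new reading comes with each control period).
- grab_frame(name): name is "scene" or "top" or "wrist"; returns a dict with "frame" (384x512x3 uint8, blue, green, red), "z_map" (384x512 float32, m along the optical axis (not along the pixel's ray), 0 where there is no reading), "fx", "fy", "cx", "cy" (pixels), "T" (4x4, takes a point from camera to world coordinates); the wrist camera has in their place "tool_from_camera" (4x4, takes a point from camera to tool coordinates, whose origin is the TCP and whose axes are the tool frame's). Camera axes: x right, y up, looking along -z (the intrinsics and any distortion apply to the point x, -y, -z); pixel columns grow to the right and rows downward; lengths in m; the calibration is good to about 2 mm. The wrist camera is an equidistant fisheye: a pixel r from the principal point sees the ray r / f radians off the axis. A picture is of the moment at which its call begins: read the wrist's pose just before it.
- finish_job(): hands the job in, once; it reports no verdict.
The state is a dict: "time": time; "q": joint angles; "joint_vel": joint speeds; "joint_torque": joint torques, N m; "ee_pos": TCP position; "ee_rot": TCP orientation; "ft_force": force on the tool from outside, world axes, zero at the start; "torque": the same for the moment, N m; "finger_gap": finger opening in m.
Only numpy, scipy, OpenCV 4.12 (cv2) and the standard library are available. Lean on these libraries where they do the work, as an engineer would, in place of code of your own. Each camera call takes 0.05 s, during which the arm holds its last target. There are 200 camera calls.

TASK

The front burner of the small gas hob has been washed and its cap, the larger of the two black caps on the white board, is still off: set it on the bare front burner (do not drop it) so that it sits flat, and let go of it. Then open the gas as for lighting: push that burner's knob, the left one as you face the hob, fully in while it is still at off, and keeping it in turn it anticlockwise until its pointer is at the large red flame mark. Finish there, still holding the knob fully in, for the safety valve needs it held; leave the other knob and everything else alone.

Things in the scene. Friction and masses are not known exactly. Their poses are not given: they have to be found in the camera images.
- hob: two-burner gas hob, fixed: steel plate 510 (x) x 300 (y) x 10 mm; origin centre of underside, +x away from the robot, +y left; yaw within 0.12 rad. Two like knobs at x -195: y +55 front burner, y -55 rear burner. Front burner (bare) at x -40, y 0; rear burner at x +150, capped, under an iron pan support (top 52 mm above worktop) with the saucepan
- burner_seat (a point): centre of the top rim of the front burner's aluminium crown, 30 mm above the worktop, axes as the hob's. Crown: ring of 52 mm outer diameter, open bore 42 mm wide and 16 mm deep, standing 20 mm above the plate; a spill ring 86 mm wide, 3 mm high, round its foot. A seated cap has its origin 9 mm below this point, its disc on the rim
- cap: the front burner's cap: black disc 62 mm diameter, 8 mm thick, on a bright neck 9 mm high that tapers from 39 mm at the disc to 30 mm at its foot; 17 mm high, about 130 g. Stands on its neck on the white board (15 mm thick). Origin: centre of its underside (foot of the neck), z up. The neck drops into the burner's bore with 1.5 mm play all round
- small_cap: a smaller cap of the same kind for another burner (disc 44 mm diameter, 17 mm high), on the same board about 100 mm from the larger one; origin at the centre of its underside. Not needed; leave it
- front_knob: black knob of the front burner. Skirt 44 mm diameter, 9 mm high, underside 18.5 mm above the worktop when out; on it a finger bar 40 long, 12 wide, 25 mm high (top 52.5 mm above worktop), white pointer line at one end. Origin: centre of skirt underside, on the turning axis; x along the bar to the pointer, z up; at off x is the hob's x (pointer to the white dot)
- front_knob_top (a point): centre of the top face of that knob's finger bar, 34 mm above the knob's origin, axes as the knob's
- front_valve (a joint): how far the front burner's knob is pushed in, m: 0 out, 0.006 fully in (downwards). A return spring pushes it out: about 4 N starts it, 9 to 10 N brings it fully in, to a hard stop
- front_dial (a joint): turn of the front burner's knob, rad: 0 off, grows anticlockwise seen from above; 1.2 pointer at the large flame mark (large red drop on the plate), 3.0 small flame (small red drop), 3.1 end stop. To be turned only while pushed in, and not let out again; friction 0.03 N m, stays where it is turned
- rear_valve (a joint): push of the rear burner's knob, m, as above; leave alone
- rear_dial (a joint): turn of the rear burner's knob, rad, as above; leave alone
- ramekin: white ramekin, 72 mm wide, 45 mm high, at the far end of the white board; origin under its centre
- glass_bowl: glass bowl, 120 mm wide, 60 mm high, in the steel tray on the hob's other side; origin under its centre
- brush: yellow silicone pastry brush, 120 mm long, 22 mm wide, lying flat in the same steel tray
- pan_support: black cast-iron pan support of the front burner, 200 x 230 x 42 mm, lying off on the worktop; leave it there
- black_bowl: black bowl, 136 mm wide, 62 mm high
- thermometer: white probe thermometer, about 190 mm long, lying on the worktop
- saucepan_front (a point): point on the near rim of the steel saucepan (160 mm wide, 75 mm high) that stands on the rear burner's pan support; the pan's centre is 80 mm beyond it, its handle points away to the right
Mind the look-alikes: they are no part of the job. What is shaped like the cap but blue or yellow is not meant.

How it is judged:
By the outcome, as a careful person would: the job done as asked, in the order asked, and still so for the second after the job is handed in, while the arm keeps its last pose, push and grip.
It also fails if it takes over 58 s, if anything falls off the work surface, if the arm or the gripper's body presses on something with over 40 N, if the wrist force passes 120 N, or if a joint passes its speed limit or range.

## Working session

There is one attempt and no reset: what is moved stays moved. The work goes in short steps, Python scripts to look and compute and a tool call to move; the robot and the scene stay as the last step left them, time stands still between calls to the robot, and variables do not carry over. Pictures are saved under pics/ and viewed, about 8 in all and at most 12, crops included, and the job is handed in when it is done.

Besides the shell and the picture viewer there is one more tool, called after ">>>" as name(argument=value, ...) on one line, values as JSON. arm_command: Moves the arm, as the interface text tells. Its arguments: {"type":"object","properties":{"series":{"type":"string"},"fingers":{"type":"number"},"grip_force":{"type":"number"}},"required":["series"]}

```bash
mkdir -p pics
cat > h.py <<'E'
from station import *
import numpy as np, cv2
def cloud(d):
    h,w=d["z_map"].shape; u,v=np.meshgrid(np.arange(w),np.arange(h)); z=d["z_map"]
    P=np.stack([(u-d["cx"])/d["fx"]*z,-(v-d["cy"])/d["fy"]*z,-z],-1)
    W=P@d["T"][:3,:3].T+d["T"][:3,3]; W[z==0]=np.nan
    return W
def ray(d,u,v,h):
    r=d["T"][:3,:3]@np.array([(u-d["cx"])/d["fx"],-(v-d["cy"])/d["fy"],-1]); o=d["T"][:3,3]
    return o+r*(h-o[2])/r[2]
E
python3 - <<'E'
from h import *
import pickle
o=observe(); print(o)
for n in("top","scene"):
    d=grab_frame(n); pickle.dump(d,open(n+".pkl","wb")); print({k:d[k] for k in d if k not in("frame","z_map")})
    cv2.imwrite(f"pics/{n}0.png",cv2.resize(d["frame"],(800,600),interpolation=cv2.INTER_CUBIC))
E
```

```text
{'time': 0.0, 'q': array([ 1.08419873,  0.62933875,  0.03845359,  1.51829463, -0.02698167,
        0.99631439, -0.01993962]), 'joint_vel': array([ 4.65713249e-04,  1.08890616e-05,  4.24083474e-04,  1.58374265e-04,
        3.09358273e-04, -3.40150207e-03, -9.76074806e-04]), 'joint_torque': array([ 9.67722481e-04, -5.49729931e+01,  1.14392191e+00, -1.86632431e+01,
       -5.19925647e-02,  2.39664386e-02,  1.74645602e-04]), 'ee_pos': array([ 0.26527352, -0.59270814,  0.2045826 ]), 'ee_rot': array([[ 4.08545014e-01, -9.12737830e-01, -7.90843741e-04],
       [-9.12736325e-01, -4.08545777e-01,  1.65783184e-03],
       [-1.83626170e-03,  4.45328777e-05, -9.99998313e-01]]), 'ft_force': array([-0.69367673,  0.63366804, -0.08495429]), 'torque': array([-0.03870007,  0.03593966, -0.00135499]), 'finger_gap': 0.09396917844655467}
{'fx': 378.1486320279887, 'fy': 378.1486320279887, 'cx': 253.64680823631778, 'cy': 194.6582310921395, 'T': array([[ 5.61012161e-04,  9.94297247e-01, -1.06642718e-01,
         4.47784022e-01],
       [-9.99763293e-01, -1.76174940e-03, -2.16853244e-02,
         9.14567728e-03],
       [-2.17495361e-02,  1.06629641e-01,  9.94060902e-01,
         1.35674452e+00],
       [ 0.00000000e+00,  0.00000000e+00,  0.00000000e+00,
         1.00000000e+00]])}
{'fx': 347.752434119457, 'fy': 347.752434119457, 'cx': 254.24957982699212, 'cy': 189.87209602101416, 'T': array([[ 0.68819658, -0.62517526,  0.36815942,  1.16419137],
       [ 0.72551762,  0.59083314, -0.35290279, -0.51511655],
       [ 0.00310531,  0.50997264,  0.86018502,  1.39881608],
       [ 0.        ,  0.        ,  0.        ,  1.        ]])}
```

View pics/top0.png

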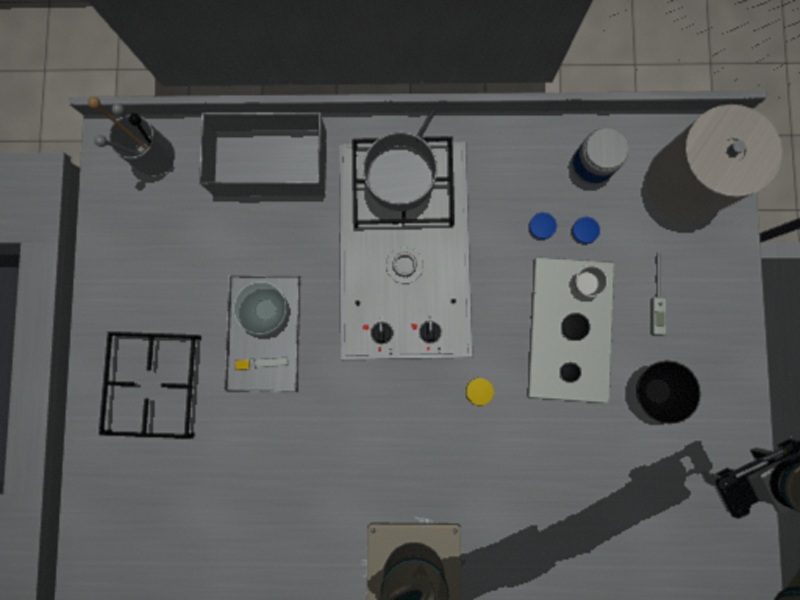

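View pics/scene0.png

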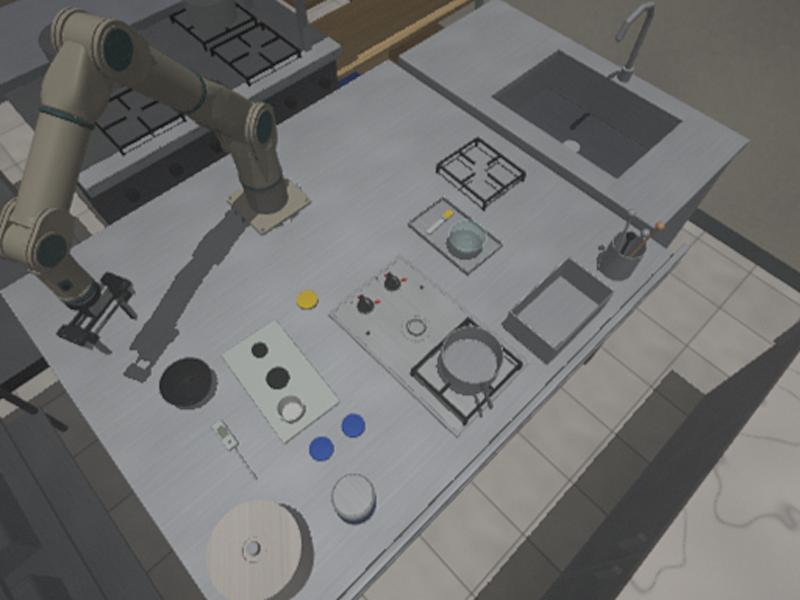

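The top view (800x600) shows the large cap at (575,327), small cap (570,372), bare front burner (404,265), front knob (381,332), rear knob (430,332). I'll measure them next.

Run:
```python
from h import *
import pickle
R={'top':dict(cap=(575,327,.032,30),small=(570,372,.032,25),kf=(381,332,.03,24),kr=(430,332,.03,24)),
   'scene':dict(cap=(278,377,.032,25),small=(260,350,.032,18))}
for n in R:
    d=pickle.load(open(n+".pkl","rb")); g=cv2.cvtColor(d["frame"],cv2.COLOR_BGR2GRAY); W=cloud(d)
    for k,(u,v,h,r) in R[n].items():
        u,v,r=[int(x/1.5625) for x in(u,v,r)]
        m=(g[v-r:v+r,u-r:u+r]<60).astype(np.uint8)
        c,l,s,ce=cv2.connectedComponentsWithStats(m); i=l[r-2:r+3,r-2:r+3].max() if c>1 else 0
        uv=ce[i]+[u-r,v-r]; zz=W[v-r:v+r,u-r:u+r,2][l==i]
        print(n,k,uv,s[i],ray(d,*uv,h).round(4),'depth z',np.nanpercentile(zz,[10,50,90]).round(4))
d=pickle.load(open("top.pkl","rb"));W=cloud(d);f=d["frame"]
# hob plate edges/burner
u,v=int(404/1.5625),int(265/1.5625)
sub=W[v-14:v+15,u-14:u+15]; m=(sub[...,2]>.024)&(sub[...,2]<.04)
print('burner depth',m.sum(),(np.nanmax(sub[m],0)+np.nanmin(sub[m],0))/2,np.nanmean(sub[m],0))
# dots: burner at crown; marks
hsv=cv2.cvtColor(f,cv2.COLOR_BGR2HSV)
m=((hsv[...,0]<8)|(hsv[...,0]>172))&(hsv[...,1]>120)&(hsv[...,2]>60); m[:190]=0;m[240:]=0
c,l,s,ce=cv2.connectedComponentsWithStats(m.astype(np.uint8))
for i in range(1,c): print('red',ce[i],s[i,4],ray(d,*ce[i],.01).round(4))
# plate mask by depth height
hob=((W[...,2]>.006)&(W[...,2]<.014)&(W[...,1]>-.16)&(W[...,1]<.2)&(W[...,0]>.35)&(W[...,0]<1)).astype(np.uint8)
cn=max(cv2.findContours(cv2.morphologyEx(hob,cv2.MORPH_OPEN,np.ones((3,3))),0,2)[0],key=cv2.contourArea)
b=cv2.boxPoints(cv2.minAreaRect(cn)); print('hob corners',[ray(d,*p,.01).round(4) for p in b])
cv2.imwrite("pics/crop.png",cv2.resize(f[80:240,205:405],(800,640),interpolation=cv2.INTER_CUBIC)[:600])
print('table z',np.nanmedian(W[250:300,150:230,2]),'board z',np.nanmedian(W[215:222,352:356,2]))
```

```text
top cap [367.92083333 208.9625    ] [ 11  11  17  17 240] [ 0.539  -0.3605  0.032 ] depth z [0.0283 0.0321 0.0355]
top small [364.73387097 237.88709677] [ 11  10  13  13 124] [ 0.4388 -0.3464  0.032 ] depth z [0.028  0.0316 0.0355]
top kf [243.92741935 212.99193548] [ 10  10  13  13 124] [0.5254 0.0722 0.03  ] depth z [0.0139 0.0286 0.0519]
top kr [274.8852459  212.43442623] [  9   9  13  13 122] [ 0.5273 -0.0365  0.03  ] depth z [0.0153 0.0277 0.0506]
scene cap [177.25531915 241.78014184] [ 10  11  14  13 141] [ 0.541  -0.3633  0.032 ] depth z [0.0281 0.0327 0.0362]
scene small [165.6875 223.8125] [ 6  7 10  9 64] [ 0.4402 -0.3493  0.032 ] depth z [0.0284 0.0327 0.036 ]
burner depth 71 [0.68425645 0.02091379 0.03027753] [0.68366737 0.02132166 0.02936455]
red [264.7 208.3] 10 [ 0.5433 -0.0009  0.01  ]
red [234. 209.] 9 [0.5409 0.1087 0.01  ]
red [242.5 223. ] 2 [0.491  0.0781 0.01  ]
red [273.66666667 222.66666667] 3 [ 0.4921 -0.0326  0.01  ]
hob corners [array([0.7749, 0.0188, 0.01  ]), array([ 0.7915, -0.1203,  0.01  ]), array([ 0.4817, -0.1533,  0.01  ]), array([ 0.4653, -0.0177,  0.01  ])]
table z -0.0002664772606885135 board z 0.015031080165137656
```

View pics/crop.png

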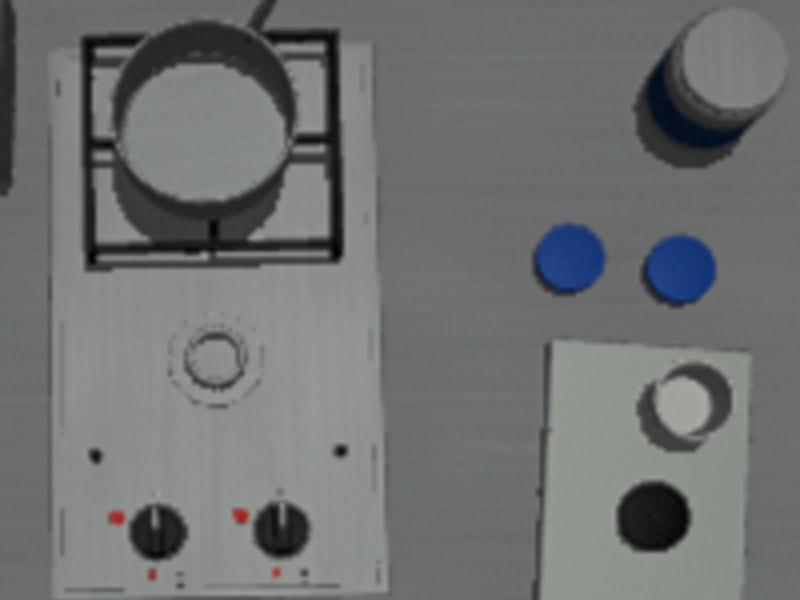

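Crop: knob pointers face away (+x) at off; the crown is at (215,360) and the large cap at (653,517). Next I move above the cap and refine with the wrist camera.

>>> arm_command(series="2.5 2.1 0 -0.038;2.5 2.1 0 -0.038;2.5 2.1 0 -0.038;2.5 2.1 0 -0.038;2.5 2.1 0 -0.038;2.5 2.1 0 -0.038;2.5 2.1 0 -0.038;2.5 2.1 -1 -0.038;2.5 2.1 -1 -0.038;2.5 2.1 -1 -0.038;2.5 2.1 -1 -0.038;0 0 0 0;0 0 0 0;0 0 0 0", fingers=9.4)

```text
time: 1.27
ee_pos: [0.5446, -0.3453, 0.1563]
ee_rot: [[-0.023, -1.0, -0.01], [-1.0, 0.023, 0.012], [-0.012, 0.011, -1.0]]
ft_force: [0.0, 0.2, -1.0]
finger_gap: 0.0939
```

```bash
cat >> h.py <<'E'
def wrist(name):
    o=observe(); d=grab_frame("wrist"); T=np.eye(4); T[:3,:3]=o["ee_rot"]; T[:3,3]=o["ee_pos"]
    d["T"]=T@d["tool_from_camera"]; cv2.imwrite(f"pics/{name}.png",cv2.resize(d["frame"],(768,576),interpolation=cv2.INTER_CUBIC))
    return o,d
def wray(d,u,v,h):
    x,y=u-d["cx"],v-d["cy"]; r=np.hypot(x,y)+1e-9; t=r/d["fx"]
    k=np.array([np.sin(t)*x/r,-np.sin(t)*y/r,-np.cos(t)]); k=d["T"][:3,:3]@k; o=d["T"][:3,3]
    return o+k*(h-o[2])/k[2]
def wpix(d,p):
    c=np.linalg.inv(d["T"])@np.append(p,1); x,y,z=c[0],-c[1],-c[2]; r=np.hypot(x,y)+1e-9; t=np.arctan2(r,z)*d["fx"]
    return d["cx"]+t*x/r,d["cy"]+t*y/r
E
python3 - <<'E'
from h import *
import pickle
o,d=wrist("w1"); pickle.dump((o,d),open("w1.pkl","wb"))
print(o["ee_pos"],o["ee_rot"].round(3),o["q"].round(3),o["ft_force"],d["tool_from_camera"].round(3),d["fx"],d["cx"],d["cy"])
print('cap predicted',np.array(wpix(d,(.540,-.362,.032)))*1.5)
E
```

```text
[ 0.54461292 -0.34529446  0.15625365] [[-0.023 -1.    -0.01 ]
 [-1.     0.023  0.012]
 [-0.012  0.011 -1.   ]] [ 0.434  0.686  0.156  1.569 -0.131  0.912 -0.958] [ 0.03607167  0.17764654 -1.00529816] [[ 1.     0.001 -0.001  0.   ]
 [ 0.001 -0.966 -0.257 -0.074]
 [-0.001  0.257 -0.966 -0.18 ]
 [ 0.     0.     0.     1.   ]] 297.3186396354542 258.9066564796874 189.06568057715197
cap predicted [413.74527715 278.59564562]
```

View pics/w1.png

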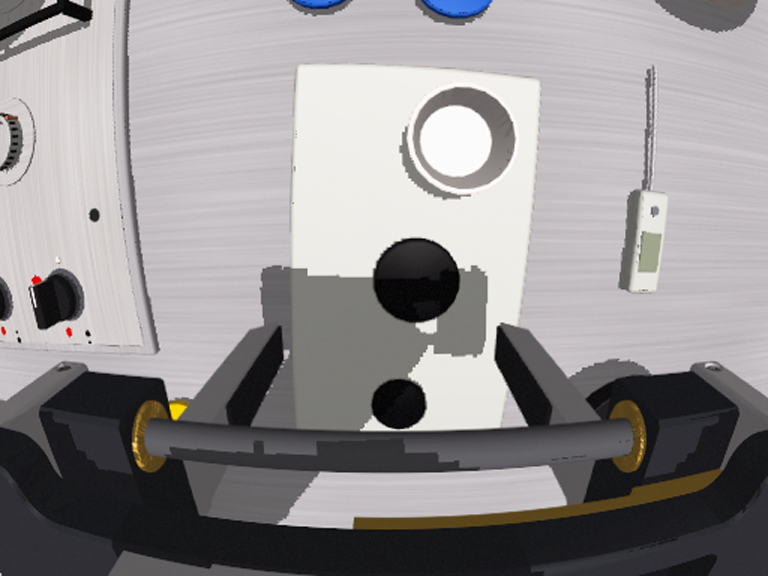

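The wrist view shows the large cap at (416,280) between the fingers, and the small cap at (399,403). I'll measure its rim.

Run:
```python
from h import *
import pickle
o,d=pickle.load(open("w1.pkl","rb"))
g=cv2.cvtColor(d["frame"],cv2.COLOR_BGR2GRAY)
c,l,s,ce=cv2.connectedComponentsWithStats((g<60).astype(np.uint8)); i=l[180,275]
cn=cv2.findContours((l==i).astype(np.uint8),0,1)[0][0][:,0]
P=np.array([wray(d,u,v,.032)[:2] for u,v in cn]); (x,y),r=cv2.minEnclosingCircle(P.astype(np.float32)*100)
A=np.c_[2*P,np.ones(len(P))]; q=np.linalg.lstsq(A,(P**2).sum(1),rcond=None)[0]
print(s[i],x,y,r,q,np.sqrt(q[2]+q[0]**2+q[1]**2))
W=d["z_map"]; print(W[175,270:285])
e=cv2.cvtColor(d["frame"],cv2.COLOR_BGR2GRAY)
```

```text
[ 249  159   57   56 2513] 53.85284423828125 -36.33214569091797 3.0723209381103516 [ 0.53849998 -0.36344212 -0.42117103] 0.030022862473209
[0.30924138 0.3101453  0.31066895 0.3098533  0.30961576 0.31023082
 0.3102788  0.30920854 0.31001335 0.3086982  0.31060186 0.3095118
 0.30819574 0.31039092 0.3101098 ]
```

>>> arm_command(series="-0.3 -0.9 -2.5 0;-0.25 -0.9 -2.5 0;0 0 -2.5 0;0 0 -1.5 0;0 0 0 0;0 0 0 0")

```text
time: 1.82
ee_pos: [0.5325, -0.3758, 0.0676]
ee_rot: [[-0.036, -0.999, -0.007], [-0.999, 0.036, 0.003], [-0.003, 0.007, -1.0]]
ft_force: [0.6, -0.7, 0.6]
finger_gap: 0.0942
```

>>> arm_command(series="0.3 0.6 -1 0.01;0.3 0.5 -1 0.01;0 0 -1 0.01;0 0 0 0;0 0 0 0;0 0 0 0")

```text
time: 2.32
ee_pos: [0.5401, -0.3663, 0.039]
ee_rot: [[-0.005, -1.0, -0.002], [-1.0, 0.005, -0.0], [0.0, 0.002, -1.0]]
ft_force: [0.3, 1.0, 0.2]
finger_gap: 0.0945
```

>>> arm_command(series="0 0.3 -0.7 0;0 0 -0.7 0;0 0 -0.4 0;0 0 0 0;0 0 0 0;0 0 0 0")

```text
time: 2.82
ee_pos: [0.5409, -0.3631, 0.0199]
ee_rot: [[-0.004, -1.0, -0.001], [-1.0, 0.004, -0.001], [0.001, 0.001, -1.0]]
ft_force: [0.2, -0.3, 0.2]
finger_gap: 0.0941
```

>>> arm_command(series="-0.15 0 0 0;0 0 0 0;0 0 0 0;0 0 0 0;0 0 0 0;0 0 0 0;0 0 0 0;0 0 0 0;0 0 0 0;0 0 0 0", fingers=5.0, grip_force=25)

```text
time: 3.65
ee_pos: [0.5394, -0.3638, 0.0206]
ee_rot: [[-0.005, -1.0, -0.0], [-1.0, 0.005, -0.002], [0.002, 0.0, -1.0]]
ft_force: [0.5, 1.2, 0.4]
finger_gap: 0.0609
```

>>> arm_command(series="0 0 0.5 0;0 0 1 0;0 0 1.5 0;0 0 1.5 0;0 0 1.5 0;0 0 1 0;0 0 0 0;0 0 0 0;0 0 0 0")

```text
time: 4.4
ee_pos: [0.5383, -0.363, 0.0964]
ee_rot: [[-0.005, -1.0, -0.001], [-1.0, 0.005, -0.001], [0.001, 0.001, -1.0]]
ft_force: [-0.0, -0.3, -2.0]
finger_gap: 0.0611
```

Run:
```python
from h import *
import pickle
o,d=wrist("w2"); pickle.dump((o,d),open("w2.pkl","wb"));print(o["ee_pos"],o["ee_rot"].round(3),o["ft_force"],o["finger_gap"],o["q"])
```

```text
[ 0.53825437 -0.36297652  0.09642775] [[-0.005 -1.    -0.001]
 [-1.     0.005 -0.001]
 [ 0.001  0.001 -1.   ]] [-0.01097727 -0.28489248 -2.02860717] 0.06105966911427617 [ 0.46719736  0.75564081  0.13977884  1.61872346 -0.13437858  0.77699211
 -0.91022617]
```

View pics/w2.png

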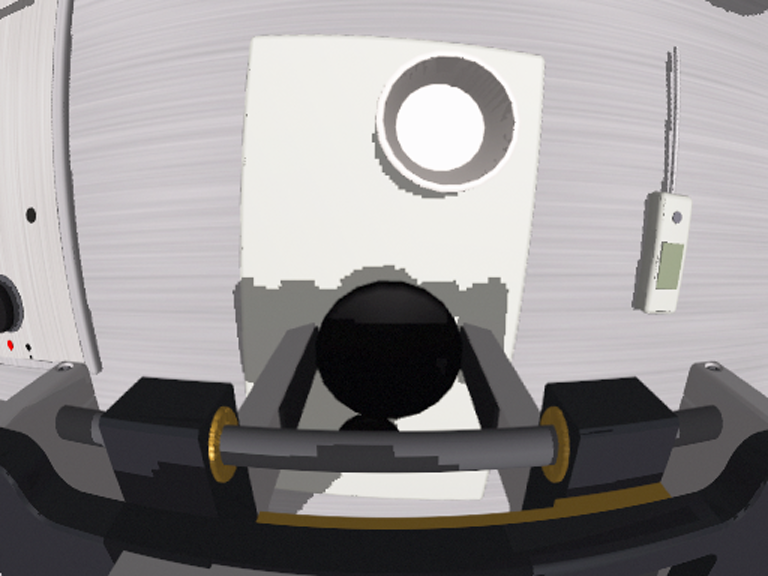

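The cap is held between the pads at (388,350) and looks level. I'll compute its offset in the tool frame and refine the seat position.

```bash
cat >> h.py <<'E'
def capfit(o,d,seed,h):
    g=cv2.cvtColor(d["frame"],cv2.COLOR_BGR2GRAY)
    m=(g<45).astype(np.uint8); m=cv2.morphologyEx(m,cv2.MORPH_OPEN,cv2.getStructuringElement(2,(15,15)))
    l=cv2.connectedComponents(m)[1]; cn=cv2.findContours((l==l[seed[1],seed[0]]).astype(np.uint8),0,1)[0][0][:,0]
    cn=cn[cn[:,1]<seed[1]]  # far half
    P=np.array([wray(d,u,v,h)[:2] for u,v in cn]); return P
def circ(P):
    q=np.linalg.lstsq(np.c_[2*P,np.ones(len(P))],(P**2).sum(1),rcond=None)[0]; return q[:2],np.sqrt(q[2]+q[:2]@q[:2])
E
python3 - <<'E'
from h import *
import pickle
o,d=pickle.load(open("w2.pkl","rb")); h=o["ee_pos"][2]+.0114
P=capfit(o,d,(259,233),h); print(P.min(0),P.max(0),circ(P)); c,r=circ(P); print('off',c-o["ee_pos"][:2])
print('far edge -31:',P[:,0].max()-.031-o["ee_pos"][0])
E
```

```text
[ 0.53998041 -0.39749045] [ 0.56844813 -0.32924891] (array([ 0.53575377, -0.36327081]), np.float64(0.03236462887010324))
off [-0.00250059 -0.00029429]
far edge -31: -0.0008062404871785889
```

>>> arm_command(series="1 2.5 1 0;1 3 1 0;1 3.5 0 0;1 3.5 0 0;1 3.5 0 0;1 3.5 0 0;1 3.5 0 0;1 3.5 0 0;1 3 0 0;1 1.5 0 0;0 0 0 0;0 0 0 0;0 0 0 0;0 0 0 0")

```text
time: 5.62
ee_pos: [0.6281, -0.0408, 0.1041]
ee_rot: [[-0.012, -1.0, -0.024], [-1.0, 0.012, -0.0], [0.001, 0.024, -1.0]]
ft_force: [0.0, -0.4, -1.2]
finger_gap: 0.0609
```

>>> arm_command(series="0 1.5 0 0;0 1.5 0 0;0 1.5 0 0;0 1 0 0;0 0 0 0;0 0 0 0;0 0 0 0;0 0 0 0")

```text
time: 6.28
ee_pos: [0.6261, 0.0152, 0.1043]
ee_rot: [[-0.019, -0.999, -0.026], [-1.0, 0.019, -0.002], [0.002, 0.026, -1.0]]
ft_force: [0.1, 0.6, -1.8]
finger_gap: 0.0612
```

Run:
```python
from h import *
import pickle
o,d=wrist("w3"); pickle.dump((o,d),open("w3.pkl","wb"));print(o["ee_pos"],o["ee_rot"].round(4),o["ft_force"],o["finger_gap"])
print(np.array(wpix(d,(.684,.021,.03)))*1.5)
```

```text
[0.62606415 0.01517618 0.10432505] [[-0.0188 -0.9995 -0.0256]
 [-0.9998  0.0189 -0.002 ]
 [ 0.0025  0.0255 -0.9997]] [ 0.05432727  0.63703825 -1.8427921 ] 0.06124649893346367
[374.9645205  193.34709778]
```

View pics/w3.png

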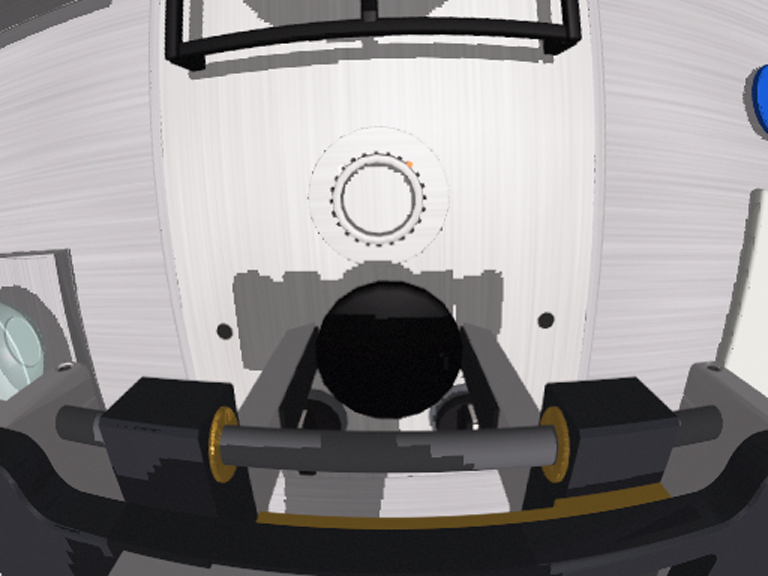

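Bare crown is at about (379,200), ahead of the held cap. I'll fit its rim by depth and brightness.

```bash
cat >> h.py <<'E'
def wcloud(d):
    h,w=d["z_map"].shape; u,v=np.meshgrid(np.arange(w),np.arange(h)); x,y=u-d["cx"],v-d["cy"]; r=np.hypot(x,y)+1e-9
    t=np.tan(np.minimum(r/d["fx"],1.4)); z=d["z_map"]
    return np.stack([z*t*x/r,-z*t*y/r,-z],-1)@d["T"][:3,:3].T+d["T"][:3,3]
E
python3 - <<'E'
from h import *
import pickle
from scipy.optimize import least_squares
o,d=pickle.load(open("w3.pkl","rb"))
W=wcloud(d); s=np.hypot(W[...,0]-.684,W[...,1]-.021)<.032
print('plate z',np.nanmedian(W[140:160,190:200,2]))
m=s&(W[...,2]>.024); R=W[m]; print(m.sum(),np.median(R[:,2]),R.mean(0),(R.max(0)+R.min(0))/2,np.ptp(R,axis=0))
f=least_squares(lambda c:np.hypot(*(R[:,:2]-c).T)-.0235,[.684,.021],loss='soft_l1',f_scale=.002);print('ring',f.x)
g=cv2.cvtColor(d["frame"],cv2.COLOR_BGR2GRAY)
sub=g[95:170,205:300]; ys,xs=np.nonzero(sub<130); P=np.array([wray(d,x+205,y+95,.03)[:2] for x,y in zip(xs,ys)])
c=np.array([.684,.021])
for lo,hi in((.018,.0235),(.0235,.030)):
    for _ in range(3):
        r=np.hypot(*(P-c).T); k=(r>lo)&(r<hi); c,rr=circ(P[k])
    print(lo,k.sum(),c,rr)
P=capfit(o,d,(259,233),o["ee_pos"][2]+.0114); print(circ(P)[0]-o["ee_pos"][:2],P[:,0].max()-.031-o["ee_pos"][0],(P[:,1].max()+P[:,1].min())/2-o["ee_pos"][1])
E
```

```text
plate z 0.010817414438067968
7122 0.21904708641830528 [0.67169767 0.01922472 0.20350743] [0.68027655 0.02006424 0.1530449 ] [0.05652819 0.05437073 0.2577076 ]
ring [0.67867145 0.01936899]
0.018 236 [0.68068383 0.01982424] 0.02013959165241864
0.0235 116 [0.68069318 0.01983785] 0.026351518938380985
[-6.20462981e-03 -2.63196395e-05] -0.0019736287828376886 -0.0004197671767914267
```

>>> arm_command(series="1 0.1 0 0;1 0.1 -0.5 0;1 0.1 -1 0;1 0 -1 0;0.8 0 -1 0;0.4 0 -0.5 0;0 0 0 0;0 0 0 0;0 0 0 0;0 0 0 0")

```text
time: 7.17
ee_pos: [0.6806, 0.0126, 0.0608]
ee_rot: [[-0.026, -0.999, -0.027], [-1.0, 0.026, -0.005], [0.005, 0.027, -1.0]]
ft_force: [0.4, 0.3, -0.4]
finger_gap: 0.0611
```

>>> arm_command(series="0.1 0.3 0 0;0.1 0.3 0 0;0 0.1 0 0;0 0 0 0;0 0 0 0;0 0 0 0")

```text
time: 7.67
ee_pos: [0.683, 0.0212, 0.0632]
ee_rot: [[-0.025, -0.999, -0.025], [-1.0, 0.025, -0.004], [0.004, 0.025, -1.0]]
ft_force: [-0.7, -0.9, -1.1]
finger_gap: 0.061
```

Run:
```python
from h import *
o=observe();print(o["ee_pos"],o["ee_rot"].round(4))
d=grab_frame("scene");W=cloud(d)
# project target
c=np.linalg.inv(d["T"])@np.array([.683,.02,.06,1]);u=d["cx"]+d["fx"]*c[0]/-c[2];v=d["cy"]-d["fy"]*c[1]/-c[2];print(u,v)
u,v=int(u),int(v);f=d["frame"][v-36:v+36,u-48:u+48];cv2.imwrite("pics/s4.png",cv2.resize(f,(768,576),interpolation=cv2.INTER_CUBIC))
```

```text
[0.68296364 0.02122266 0.0632213 ] [[-0.0248 -0.9994 -0.0247]
 [-0.9997  0.0249 -0.0038]
 [ 0.0044  0.0246 -0.9997]]
266.3768727991568 204.94185422492487
```

View pics/s4.png

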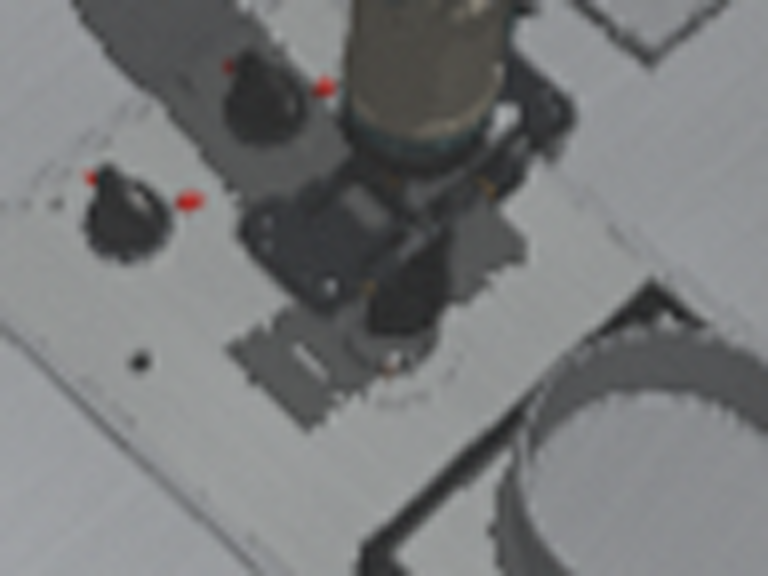

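The scene crop shows the cap above the crown at about (400,310), just higher than the rim. I'll lower gently and watch force.

>>> arm_command(series="0 0 -0.6 0;0 0 -0.6 0;0 0 -0.5 0;0 0 -0.3 0;0 0 0 0;0 0 0 0;0 0 0 0")

```text
time: 8.3
ee_pos: [0.6821, 0.0206, 0.0399]
ee_rot: [[-0.025, -0.999, -0.027], [-1.0, 0.026, -0.004], [0.005, 0.027, -1.0]]
ft_force: [-0.2, -0.5, -1.3]
finger_gap: 0.0609
```

>>> arm_command(series="0 0 -0.3 0;0 0 -0.3 0;0 0 -0.15 0;0 0 0 0;0 0 0 0")

```text
time: 8.72
ee_pos: [0.6825, 0.0205, 0.032]
ee_rot: [[-0.025, -0.999, -0.026], [-1.0, 0.026, -0.004], [0.005, 0.026, -1.0]]
ft_force: [-0.3, -0.2, -1.1]
finger_gap: 0.0607
```

Already below first-contact height (0.0356) with no force, so the neck is in the bore.

>>> arm_command(series="0 0 -0.2 0;0 0 -0.15 0;0 0 0 0;0 0 0 0")

```text
time: 9.05
ee_pos: [0.6827, 0.0206, 0.0284]
ee_rot: [[-0.025, -0.999, -0.025], [-1.0, 0.026, -0.004], [0.005, 0.025, -1.0]]
ft_force: [-1.0, -0.2, -1.2]
finger_gap: 0.061
```

>>> arm_command(series="0 0 -0.1 0;0 0 -0.1 0;0 0 0 0;0 0 0 0")

```text
time: 9.38
ee_pos: [0.6828, 0.0206, 0.0268]
ee_rot: [[-0.025, -0.999, -0.025], [-1.0, 0.026, -0.004], [0.005, 0.025, -1.0]]
ft_force: [-0.7, 0.1, -1.5]
finger_gap: 0.0612
```

>>> arm_command(series="0 0 -0.1 0;0 0 -0.1 0;0 0 0 0;0 0 0 0")

```text
time: 9.72
ee_pos: [0.683, 0.0206, 0.027]
ee_rot: [[-0.026, -0.999, -0.025], [-1.0, 0.026, -0.004], [0.004, 0.024, -1.0]]
ft_force: [-0.7, -0.1, -0.5]
finger_gap: 0.0612
```

>>> arm_command(series="0 0 -0.1 0;0 0 -0.1 0;0 0 0 0")

```text
time: 9.97
ee_pos: [0.683, 0.0206, 0.0268]
ee_rot: [[-0.026, -0.999, -0.025], [-1.0, 0.026, -0.003], [0.004, 0.024, -1.0]]
ft_force: [0.1, -0.1, -0.6]
finger_gap: 0.0615
```

>>> arm_command(series="0 0 0 0;0 0 0 0;0 0 0 0;0 0 0 0;0 0 0 0;0 0 0 0", fingers=7.6)

```text
time: 10.47
ee_pos: [0.6841, 0.0205, 0.0261]
ee_rot: [[-0.026, -0.999, -0.023], [-1.0, 0.026, -0.004], [0.004, 0.022, -1.0]]
ft_force: [0.3, -0.6, -0.9]
finger_gap: 0.076
```

Released. Raise straight up and back, then look.

>>> arm_command(series="0 0 0.5 0;0 0 1 0;0 0 1.5 0;0 0 1.5 0;0 0 2 0;0 0 1.5 0;-1.5 0 0 0;-2.5 0.5 0 0;-3 1 0 0;-3 1 0 0;-2.5 1 0 0;-1.5 1 0 0;0 0 0 0;0 0 0 0;0 0 0 0;0 0 0 0", fingers=7.6)

```text
time: 11.8
ee_pos: [0.5446, 0.0643, 0.1231]
ee_rot: [[-0.028, -1.0, -0.005], [-1.0, 0.028, -0.003], [0.003, 0.005, -1.0]]
ft_force: [-0.3, -0.8, -0.6]
finger_gap: 0.076
```

Run:
```python
from h import *
import pickle
o,d=wrist("w5"); pickle.dump((o,d),open("w5.pkl","wb"));print(o["ee_pos"],o["ee_rot"].round(4),o["ft_force"],o["q"].round(2))
t=grab_frame("top"); pickle.dump(t,open("t5.pkl","wb"))
```

```text
[0.54458876 0.06430021 0.12312843] [[-0.0282 -0.9996 -0.0046]
 [-0.9996  0.0283 -0.0032]
 [ 0.0034  0.0046 -1.    ]] [-0.28472875 -0.75078809 -0.55584004] [-0.31  0.6   0.21  1.88 -0.19  0.68 -1.59]
```

View pics/w5.png

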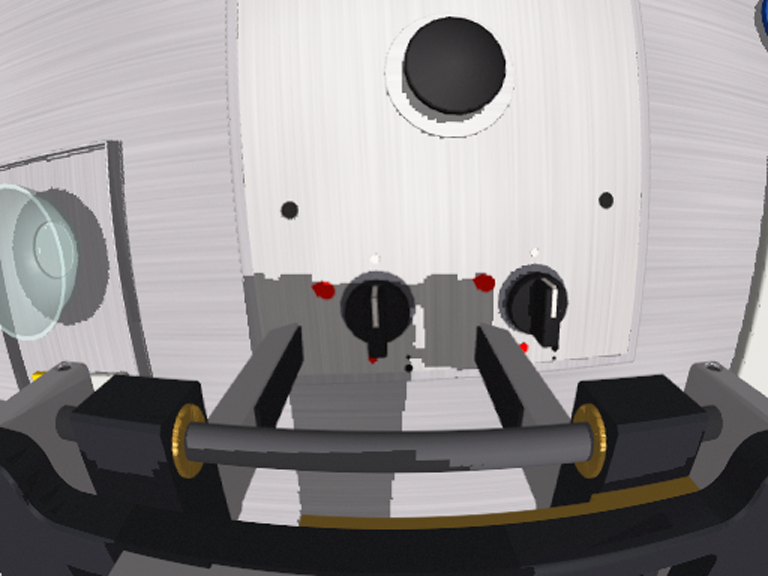

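The cap sits concentric in the spill ring at (454,66). Front knob skirt is at (377,308), its pointer line at (375,306), white dot at (375,258). I'll compute cap level and knob centre.

Run:
```python
from h import *
import pickle
o,d=pickle.load(open("w5.pkl","rb")); g=cv2.cvtColor(d["frame"],cv2.COLOR_BGR2GRAY).copy()
l=cv2.connectedComponents((g<70).astype(np.uint8))[1]
m=l==l[45,303]; P=np.array([wray(d,u,v,.038)[:2] for u,v in cv2.findContours(m.astype(np.uint8),0,1)[0][0][:,0]]); print('cap',circ(P))
for n,h,pts in(('dot',.010,(375,258)),('dot2',.010,(535,252)),('red',.01,(324,290)),('line top',.0525,(375,285)),('line bot',.0525,(375,327)),('barnear',.0525,(376,343)),('skL',.0275,(342,308)),('skR',.0275,(413,308)),('skT',.0275,(377,274))):
    print(n,wray(d,pts[0]/1.5,pts[1]/1.5,h)[:2].round(4))
t=pickle.load(open("t5.pkl","rb")); W=cloud(t)
gg=cv2.cvtColor(t["frame"],cv2.COLOR_BGR2GRAY); M=(np.hypot(W[...,0]-.684,W[...,1]-.021)<.05)&(gg<60)&(W[...,2]<.06); Q=W[M]
print(len(Q),Q.mean(0) if len(Q) else 0)
if len(Q)>20: print('plane',np.linalg.lstsq(np.c_[Q[:,:2]-Q[:,:2].mean(0),np.ones(len(Q))],Q[:,2],rcond=None)[0])
```

```text
cap (array([0.68052103, 0.02066302]), np.float64(0.030146224132132065))
dot [0.5585 0.072 ]
dot2 [ 0.5601 -0.0387]
red [0.5372 0.1079]
line top [0.5513 0.0712]
line bot [0.5253 0.0722]
barnear [0.5149 0.072 ]
skL [0.5296 0.0942]
skR [0.5283 0.048 ]
skT [0.5517 0.0706]
207 [0.68376688 0.01966929 0.03734437]
plane [ 0.06701841 -0.00103612  0.03734437]
```

Run:
```python
from h import *
import pickle
o,d=pickle.load(open("w5.pkl","rb")); W=wcloud(d); g=cv2.cvtColor(d["frame"],cv2.COLOR_BGR2GRAY)
# depth check: is it z along axis?  compare plate flatness
def plane(m,n):
    Q=W[m]; c=Q.mean(0); s=np.linalg.lstsq(np.c_[Q[:,:2]-c[:2],np.ones(len(Q))],Q[:,2],rcond=None)[0]; print(n,len(Q),c.round(4),s.round(4))
l=cv2.connectedComponents((g<70).astype(np.uint8))[1]
m=cv2.erode((l==l[45,303]).astype(np.uint8),np.ones((7,7)))>0; plane(m,'cap')
p=np.zeros_like(m); p[20:170,165:410]=1; p&=(abs(W[...,2]-.01)<.006); plane(p,'plate')
p=np.zeros_like(m); p[60:120,250:360]=1; p&=(abs(W[...,2]-.01)<.006); plane(p,'plate near cap')
t=pickle.load(open("t5.pkl","rb")); W=cloud(t)
gg=cv2.cvtColor(t["frame"],cv2.COLOR_BGR2GRAY); M=((np.hypot(W[...,0]-.684,W[...,1]-.021)<.024)&(gg<60)); plane(M,'top cap inner')
```

```text
cap 2679 [0.6797 0.0213 0.0396] [-0.3692  0.2515  0.0396]
plate 33370 [0.6323 0.0332 0.0109] [ 0.0019 -0.0012  0.0109]
plate near cap 5873 [0.6373 0.0157 0.0113] [0.0318 0.0028 0.0113]
top cap inner 140 [0.6847 0.0204 0.038 ] [ 0.0054 -0.0074  0.038 ]
```

Run:
```python
from h import *
import pickle
o,d=pickle.load(open("w5.pkl","rb")); W=wcloud(d); g=cv2.cvtColor(d["frame"],cv2.COLOR_BGR2GRAY)
l=cv2.connectedComponents((g<70).astype(np.uint8))[1]
m=(cv2.erode((l==l[45,303]).astype(np.uint8),np.ones((7,7)))>0)
Q=W[m]; print(np.percentile(Q[:,2],[1,5,25,50,75,95,99]).round(4)); Q=Q[(d["z_map"][m]>0)&(abs(Q[:,2]-.038)<.015)]
c=Q.mean(0); print(len(Q),c,np.linalg.lstsq(np.c_[Q[:,:2]-c[:2],np.ones(len(Q))],Q[:,2],rcond=None)[0].round(4))
```

```text
[0.0366 0.0371 0.0378 0.0383 0.0388 0.0395 0.0402]
2666 [0.67999721 0.0210514  0.03828549] [-0.0018 -0.0023  0.0383]
```

The cap is flat: top at z 0.038 m, slope under 0.3°. Now to the knob.

>>> arm_command(series="-0.4 0.2 -1 0.01;-0.5 0.2 -1 0.01;-0.4 0.2 -1 0.01;0 0 -1 0.01;0 0 -0.5 0;0 0 0 0;0 0 0 0;0 0 0 0", fingers=5.0)

```text
time: 12.57
ee_pos: [0.5376, 0.066, 0.0751]
ee_rot: [[0.007, -1.0, 0.0], [-1.0, -0.007, -0.005], [0.005, -0.0, -1.0]]
ft_force: [0.0, -0.5, 0.4]
finger_gap: 0.0503
```

>>> arm_command(series="-0.35 0.2 0 0.005;-0.35 0.2 0 0;-0.15 0.1 0 0;0 0 0 0;0 0 0 0;0 0 0 0")

```text
time: 13.07
ee_pos: [0.5297, 0.0717, 0.0769]
ee_rot: [[0.012, -1.0, 0.004], [-1.0, -0.012, -0.005], [0.005, -0.004, -1.0]]
ft_force: [0.2, 0.2, -0.3]
finger_gap: 0.0497
```

Run:
```python
from h import *
import pickle
o,d=wrist("w6"); pickle.dump((o,d),open("w6.pkl","wb"));print(o["ee_pos"],o["ee_rot"].round(4),o["ft_force"],o["q"].round(2))
```

```text
[0.52966519 0.07173812 0.07689402] [[ 0.0119 -0.9999  0.0038]
 [-0.9999 -0.0119 -0.0048]
 [ 0.0049 -0.0037 -1.    ]] [ 0.20791282  0.15071954 -0.32778912] [-0.31  0.66  0.17  1.96 -0.2   0.54 -1.56]
```

View pics/w6.png

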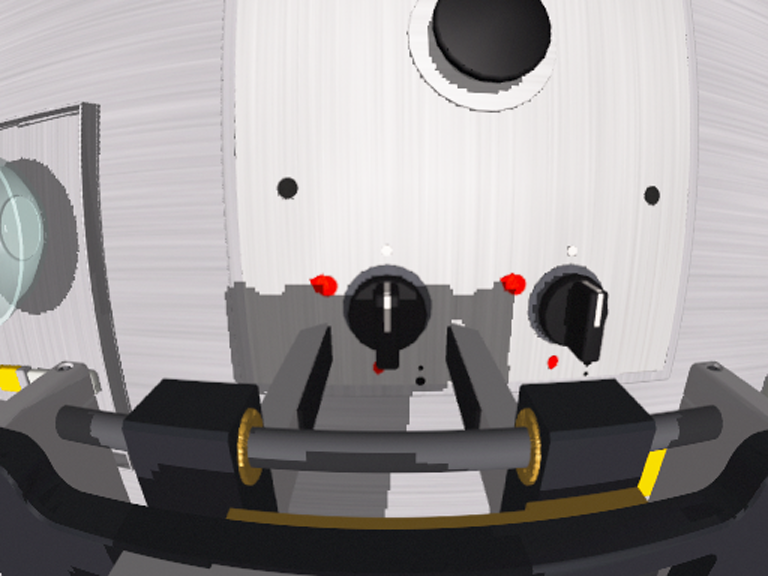

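Knob is centred between the fingers at (388,312); pointer line (388,283-333), rear knob clear at (575,305).

Run:
```python
from h import *
import pickle
o,d=pickle.load(open("w6.pkl","rb"))
for n,h,pts in(('linetop',.0525,(388,283)),('linebot',.0525,(388,333)),('barnear',.0525,(388,348)),('skL',.0275,(344,313)),('skR',.0275,(431,313)),('skT',.0275,(388,266)),('skT2',.0275,(388,276)),('dot',.01,(387,251)),('dot2',.01,(572,251)),('red',.01,(324,286)),('smallred',.01,(377,368))):
    print(n,wray(d,pts[0]/1.5,pts[1]/1.5,h)[:2].round(4))
W=wcloud(d); m=(abs(W[...,2]-.0525)<.004)&(np.hypot(W[...,0]-.53,W[...,1]-.072)<.028); Q=W[m]; print('bar top',len(Q),np.percentile(Q[:,:2],[2,50,98],axis=0))
m=(abs(W[...,2]-.0275)<.003)&(np.hypot(W[...,0]-.53,W[...,1]-.072)<.028); Q=W[m]; print('skirt top',len(Q),np.percentile(Q[:,:2],[1,99],axis=0))
```

```text
linetop [0.55   0.0717]
linebot [0.5247 0.0714]
barnear [0.5167 0.0713]
skL [0.5264 0.0952]
skR [0.5269 0.0479]
skT [0.5527 0.0716]
skT2 [0.5473 0.0715]
dot [0.5575 0.0721]
dot2 [ 0.5598 -0.0383]
red [0.5368 0.1082]
smallred [0.4854 0.0774]
bar top 810 [[0.50668495 0.0666322 ]
 [0.52666587 0.0724596 ]
 [0.54419884 0.07777994]]
skirt top 1279 [[0.50747612 0.05206913]
 [0.54525097 0.09221037]]
```

>>> arm_command(series="-0.15 0 -0.8 0;0 0 -1 0;0 0 -1 0;0 0 -0.7 0;0 0 -0.2 0;0 0 0 0;0 0 0 0;0 0 0 0")

```text
time: 13.78
ee_pos: [0.5272, 0.0712, 0.0343]
ee_rot: [[0.011, -1.0, 0.001], [-1.0, -0.011, -0.005], [0.005, -0.001, -1.0]]
ft_force: [0.0, 0.1, -0.1]
finger_gap: 0.0498
```

>>> arm_command(series="0 0.05 -0.2 0;0 0 -0.15 0;0 0 0 0;0 0 0 0")

```text
time: 14.12
ee_pos: [0.528, 0.0719, 0.0313]
ee_rot: [[0.011, -1.0, 0.003], [-1.0, -0.011, -0.005], [0.005, -0.003, -1.0]]
ft_force: [0.4, 0.7, -0.4]
finger_gap: 0.05
```

>>> arm_command(series="0 0 0 0;0 0 0 0;0 0 0 0;0 0 0 0;0 0 0 0;0 0 0 0;0 0 0 0;0 0 0 0;0 0 0 0;0 0 0 0", fingers=0.9, grip_force=30)

```text
time: 14.95
ee_pos: [0.5285, 0.0724, 0.032]
ee_rot: [[0.013, -1.0, 0.005], [-1.0, -0.013, -0.005], [0.005, -0.005, -1.0]]
ft_force: [-0.0, -0.5, 0.6]
finger_gap: 0.0119
```

>>> arm_command(series="0 0 -0.3 0;0 0 -0.3 0;0 0 -0.3 0;0 0 -0.3 0;0 0 -0.3 0;0 0 -0.3 0")

```text
time: 15.45
ee_pos: [0.5291, 0.0724, 0.0251]
ee_rot: [[0.012, -1.0, 0.007], [-1.0, -0.012, -0.001], [0.001, -0.007, -1.0]]
ft_force: [-6.6, -0.8, 33.0]
finger_gap: 0.0116
```

Knob fully in: 6.9 mm travel, 33 N against the stop. Now turn while pushing.

>>> arm_command(series="0 0 -0.2 0.06;0 0 -0.2 0.1;0 0 -0.2 0.1;0 0 -0.2 0.1")

```text
time: 15.78
ee_pos: [0.5288, 0.0738, 0.0253]
ee_rot: [[0.374, -0.927, 0.009], [-0.927, -0.374, 0.005], [-0.001, -0.01, -1.0]]
ft_force: [-5.5, 0.3, 22.4]
finger_gap: 0.0118
```

>>> arm_command(series="0 -0.05 -0.2 0.1;0 -0.05 -0.2 0.1;0 -0.05 -0.2 0.1;0 0 -0.2 0.1;0 0 -0.2 0.05")

```text
time: 16.2
ee_pos: [0.5277, 0.0753, 0.0253]
ee_rot: [[0.757, -0.653, 0.007], [-0.653, -0.757, 0.013], [-0.003, -0.014, -1.0]]
ft_force: [-5.6, -0.5, 21.8]
finger_gap: 0.0115
```

>>> arm_command(series="0 0 -0.2 0.1;0 0 -0.2 0.1;0 0 -0.2 0.06;0 0 -0.2 0")

```text
time: 16.53
ee_pos: [0.5268, 0.0759, 0.0253]
ee_rot: [[0.906, -0.424, 0.004], [-0.424, -0.906, 0.014], [-0.002, -0.014, -1.0]]
ft_force: [-3.9, -0.4, 22.5]
finger_gap: 0.0117
```

>>> arm_command(series="0 0 -0.2 0.06;0 0 -0.2 0.03;0 0 -0.2 0")

```text
time: 16.78
ee_pos: [0.5264, 0.0761, 0.0253]
ee_rot: [[0.942, -0.337, 0.005], [-0.337, -0.941, 0.014], [-0.0, -0.014, -1.0]]
ft_force: [-5.4, -0.4, 22.4]
finger_gap: 0.0119
```

Run:
```python
from h import *
import pickle
o,d=wrist("w7"); pickle.dump((o,d),open("w7.pkl","wb"));print(o["ee_pos"],o["ee_rot"].round(4),o["ft_force"],o["q"].round(2),np.arctan2(o["ee_rot"][0,0],-o["ee_rot"][1,0])-.012)
```

```text
[0.52644986 0.07609209 0.02529126] [[ 0.9415 -0.3369  0.0048]
 [-0.337  -0.9414  0.0136]
 [-0.     -0.0144 -0.9999]] [-5.36741434 -0.40818447 22.44452057] [-0.07  0.74 -0.17  1.99  0.25  0.42 -0.77] 1.2151133639661962
```

View pics/w7.png

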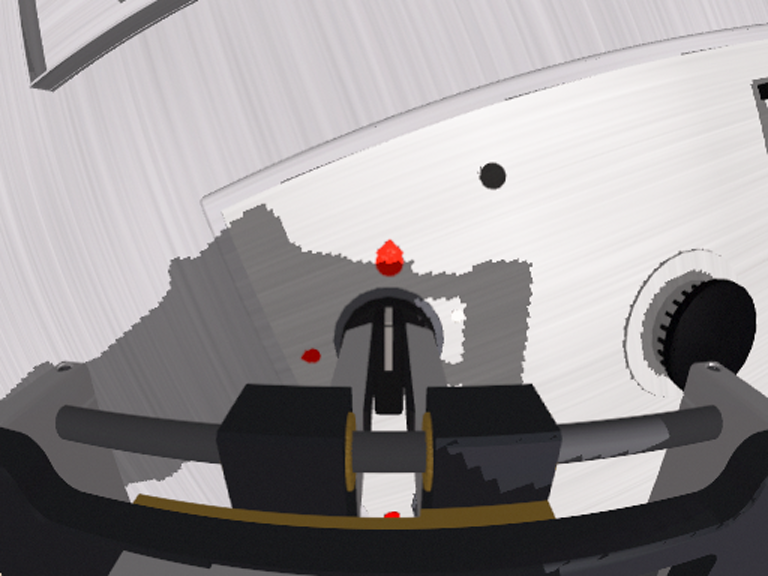

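The pointer line (388,310-370) aims straight at the large red drop (389,258). The knob is held in at 22 N, and the cap is still seated at (712,330). I'll do a brief settle check, then hand in.

Run:
```python
from h import *
for _ in range(4): grab_frame("top")
o=observe(); print(o["time"],o["ee_pos"],o["ft_force"],o["finger_gap"],np.arctan2(o["ee_rot"][0,0],-o["ee_rot"][1,0])-.0145)
if o["ft_force"][2]>14: print(finish_job())
```

```text
17.0333 [0.52647291 0.07610786 0.02530116] [-4.66438037 -1.29384317 22.77751877] 0.011748967580798618 1.2113830825832008
the job is handed in; nothing more can be done
None
```

The burner cap is on and the gas is open. I handed the job in at about 17 s of the 58 s allowed, with the knob still held in.

- **Cap:** I set the larger cap on the bare front burner without dropping it and let go. Its top measured 38 mm above the worktop, as it should, and was flat to within about 0.5° in both the top and wrist cameras.
- **Knob:** I pushed the left knob in at off. It moved about 7 mm to the hard stop (33 N). I then turned it anticlockwise while holding it in.
- **Final state:** The dial stands at about 1.21 rad, taken from the gripper's angle. The last picture showed the pointer line aimed at the large red flame mark. The knob was still pushed in with about 22 N, steady over the last 0.25 s before I handed in.

**Checks that disagreed:**
- **Cap tilt:** The first tilt fits for the cap gave false slopes because they included stray depth readings. Refitting without those showed it flat.
- **Positions:** The cameras differed by 2–4 mm on the burner position. The turn also showed the grip was about 4 mm off the knob's axis along the bar, but it followed the turn without trouble.

The rear knob and everything else were left alone.

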